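# Stack the loose wooden tray onto the one on the packing stand

## Robot

A 6-joint arm with a two-finger parallel gripper is mounted at the origin on the work surface. World frame = base frame: x ahead of the robot, y to its left, z up, the work surface at z = 0. Lengths are in m, angles in rad, forces in N, time in s.
With the tool pointing down it reaches from about 0.375 to 0.975 m from the base axis. Payload 3.8 kg.
Tool frame: the origin (TCP) lies midway between the tips of the shut fingers; the grasp point (between the pads) lies 19 mm behind it; z points along the fingers, y is the line along which they close (so a half turn about z gives the same grasp; the last joint's range is limited). The gripper opens to 85 mm and grips with 20 to 120 N. Pads are 22 mm wide; open, the fingers measure 114 mm over their backs; the gripper's body (76 mm by 85 mm) begins 54 mm behind the grasp point. The pads swing forward as they close: fully open they stand 13 mm farther back than shut.
Start: joints at [1.274, 0.264, 1.604, -0, 1.274, -0.037], TCP at [0.173, 0.652, 0.231] pointing down, gripper open.
Joint ranges: [-2.63, 2.63], [-0.94, 2.18], [0.31, 2.57], [-1.31, 4.45], [0, 2.66], [-2.55, 2.55]. Speed limits (rad/s): [2.57, 2.57, 3.14, 3.14, 3.14, 3.14].

## Interface

Orientations are given as a rotation vector (axis times angle).
In Python, from workcell import bot gives the robot as it stands.
- The arm moves only by the tool step_arm, never from a script. Its argument "motion" is a list of rows, each a list of 5 numbers: the finger opening in cm, from 0 to 8.54, then the shift along the tool's x, y, z in cm, then the turn about the tool's z in degrees. In form: [[claw, dx, dy, dz, twist], ...]. A call has 1 to 20 rows; each row is the pose to reach, as a shift and turn from the pose commanded when the call began, along the tool's axes at that moment; what a row does not reach only later rows make up. A row lasts 1/10 s, in which the tool goes at most 50 mm and 8.59 degrees, less where a joint would pass 70% of its speed; a pose out of reach is approached as far as the arm can. A call with a gripper value outside its range is refused whole. The fingers move at their own pace and stop on an object; "force" is the grip in N (left out, the last holds). Time passes only in rows, so rows that repeat a pose let the fingers close. It gives the time, the measured TCP pose, the force, the opening and the grip force at its end, in the units of the state.
- bot.read_state(): the state, without advancing time (a new reading comes with each control period).
- bot.read_camera(name): name is "scene" or "side" or "wrist"; returns (picture, depth): 384x512x3 uint8, red, green, blue; 384x512 float32, m along the optical axis (not along the pixel's ray), 0 where there is no reading.
- bot.calibration(name): a dict with "mtx" (3x3 intrinsics, pixels), "k1" (the pictures are not rectified: a ray, as slopes to the right and down, at radius r is drawn at 1 + k1 r^2 times it, then the intrinsics apply), "origin" and "orientation" of the camera in the world; the wrist camera has in their place "T_tool_cam" (4x4, takes a point from camera to tool coordinates, whose origin is the TCP and whose axes are the flange's). Camera axes: x right, y up, looking along -z (the intrinsics and any distortion apply to the point x, -y, -z); pixel columns grow to the right and rows downward; lengths in m; the calibration is good to about 2 mm. A picture is of the moment at which its call begins: read the wrist's pose just before it. calibration takes no time and is no camera call.
- bot.finish_job(): hands the job in; it is judged then, once.
The state is a dict: "time": time; "q": joint angles; "joint_vel": joint speeds; "joint_torque": joint torques, N m; "tool_pos": TCP position; "tcp_rot": TCP orientation; "wrist_force": force on the tool from outside, world axes, zero at the start; "torque": the same for the moment, N m; "width": opening from 0.0 (shut) to 1.0 (fully open); "grip_force": force on a finger pad.
Only numpy, scipy, OpenCV 4.12 (cv2) and the standard library are available. Lean on these libraries where they do the work, as an engineer would, in place of code of your own. Each camera call takes 0.05 s, during which the arm holds its last target. There are 200 camera calls.

## Task

Pick up the loose wooden tray by its bridge handle and lower it onto the tray lying in the packing stand, so that all four corner lugs drop into the lower tray's corner sockets and it sits level and fully home. The lower tray lies loosely in the stand, so feel for the sockets gently (never bear on it with more than about 40 N), keep hold until the tray is home rather than dropping it, then let go and leave the other woodware alone.

Things in the scene. Friction and masses are not known exactly. Their poses are not given: they have to be found in the camera images.
- tray: Loose upper wooden tray, outer 180 mm (its x) by 240 mm (its y), 0.45 to 0.7 kg. Origin: centre of the plane of its lug tips, which stand on the table at the start; z up. Underside at z = 14 mm, floor top 22 mm, wall tops 50 mm, handle top 106 mm. Looks the same after half a turn, and may be stacked either way round.
- lugs (a point): Centre of the upper tray's underside, 14 mm above its origin, axes as the tray's. Four round lugs of 14 mm diameter stick 14 mm down from this plane at x = +-68 mm, y = +-98 mm, square-edged.
- handle (a point): Centre of the tray's bridge handle bar, 95 mm above the tray's origin, axes as the tray's. The bar runs along y over the middle of the tray: 18 mm wide (x, grip across this), 22 mm tall, 220 mm long, open below.
- stand: Packing stand, a dark wooden board 220 mm (its x) by 280 mm (its y) fixed to the table; origin at the centre of its underside, z up. Edge strips 26 mm high hem in the lower tray (180 by 240 mm, two bowls in it). When home, the upper tray's origin is 62 mm above the stand's origin; with its lugs still on the block tops, 76 mm.
- blocktops (a point): Fixed to the stand, 76 mm above its origin: height of the lower tray's four flat 44 mm square corner blocks, its highest part. Each has a central socket, 17 mm square, 20 mm deep, sharp-edged, at x = +-68, y = +-98 mm from the lower tray's centre. That centre is not measured: up to 9 mm from here in the stand's x and y each, never turned. Shifts under about 12 N sideways.
- bowl: A dark turned bowl, 110 mm wide, 45 mm high, origin at the centre of its foot; bystander.
- vase: A pale turned bottle vase, 72 mm wide, 110 mm high, origin at the centre of its foot; bystander.
- beaker: A plain wooden cylinder, 60 mm wide, 80 mm high, origin at the centre of its foot; bystander.

How it is judged:
By the outcome, as a careful person would: the job done as asked, in the order asked, and still so for the second after the job is handed in, with the robot touching nothing.
It also fails if it takes over 72 s, if anything falls off the work surface, if the arm or the gripper's body presses on something with over 40 N, if the wrist force passes 120 N, or if a joint passes its speed limit or range.

## Working session

There is one attempt and no reset: what is moved stays moved. The work goes in short steps, Python scripts to look and compute and a tool call to move; the robot and the scene stay as the last step left them, time stands still between calls to the robot, and variables do not carry over. Pictures are saved under pics/ and viewed, at most 10 in all, crops included, and the job is handed in when it is done.

Besides the shell and the picture viewer there is one more tool, called after "Emit:" as name(argument=value, ...), one argument or row to a line, values as JSON. step_arm: Moves the arm, as the interface text tells. Its arguments: {"type":"object","properties":{"motion":{"type":"array","items":{"type":"array","items":{"type":"number"}}},"force":{"type":"number"}},"required":["motion"]}

```bash
mkdir -p pics; cat > h.py <<'E'
import numpy as np, cv2
from scipy.spatial.transform import Rotation as R
from workcell import bot
def cam(name, st=None):
    c=bot.calibration(name); K=np.array(c["mtx"]); k1=c["k1"]
    if name=="wrist":
        T=np.eye(4); T[:3,:3]=R.from_rotvec(st["tcp_rot"]).as_matrix(); T[:3,3]=st["tool_pos"]
        T=T@np.array(c["T_tool_cam"])
    else:
        T=np.eye(4); o=np.array(c["orientation"]); T[:3,:3]=o if o.shape==(3,3) else R.from_rotvec(o).as_matrix(); T[:3,3]=c["origin"]
    return K,k1,T
def rays(C,uv):
    K,k1,T=C
    uv=np.asarray(uv,float).reshape(-1,1,2)
    p=cv2.undistortPoints(uv,K,np.array([k1,0,0,0.]))[:,0]
    d=np.c_[p[:,0],-p[:,1],-np.ones(len(p))]
    return T[:3,3],d@T[:3,:3].T
def onplane(C,uv,z):
    o,d=rays(C,uv); return o+d*((z-o[2])/d[:,2])[:,None]
def cloud(C,depth):
    h,w=depth.shape; u,v=np.meshgrid(np.arange(w),np.arange(h))
    o,d=rays(C,np.c_[u.ravel(),v.ravel()]); P=o+d*depth.reshape(-1,1); P[depth.ravel()==0]=np.nan
    return P.reshape(h,w,3)
def proj(C,P):
    K,k1,T=C; p=(np.atleast_2d(P)-T[:3,3])@T[:3,:3]; s=np.c_[p[:,0],-p[:,1]]/-p[:,2:]
    s=s*(1+k1*(s**2).sum(1))[:,None]; return s@K[:2,:2].T+K[:2,2]
E
python3 - <<'E'
from h import *
st=bot.read_state(); print({k:np.round(v,3) for k,v in st.items()})
ims=[]
for n in ["scene","side","wrist"]:
    im,d=bot.read_camera(n); np.savez(f"{n}0.npz",im=im,d=d,**{k:np.array(st[k]) for k in("tool_pos","tcp_rot")})
    c=bot.calibration(n); print(n,{k:np.round(v,3).tolist() for k,v in c.items()},(d==0).mean())
    ims.append(im[:,:,::-1])
for n,i in zip("ab",[ims[0],ims[1]]): cv2.imwrite(f"pics/{n}0.png",i)
cv2.imwrite("pics/w0.png",ims[2])
E
```

```text
{'time': np.float64(0.0), 'q': array([ 1.274,  0.265,  1.605,  0.   ,  1.274, -0.037]), 'joint_vel': array([-0.001,  0.   ,  0.   , -0.   ,  0.   ,  0.   ]), 'joint_torque': array([-0.0000e+00, -5.1514e+01, -3.6730e+01,  0.0000e+00,  1.3000e-02,
        0.0000e+00]), 'tool_pos': array([0.173, 0.652, 0.23 ]), 'tcp_rot': array([-4.070e-01, -3.115e+00,  3.000e-03]), 'wrist_force': array([-0.48 , -0.145,  0.653]), 'torque': array([-0.007, -0.009,  0.023]), 'grip_force': np.float64(0.0), 'width': np.float64(1.0)}
scene {'mtx': [[434.264, 0.0, 252.504], [0.0, 434.264, 191.535], [0.0, 0.0, 1.0]], 'k1': 0.025, 'origin': [0.999, -0.452, 0.987], 'orientation': [0.556, 0.199, 0.657]} 0.004099527994791667
side {'mtx': [[488.128, 0.0, 254.144], [0.0, 488.128, 199.535], [0.0, 0.0, 1.0]], 'k1': 0.033, 'origin': [0.542, 0.634, 0.784], 'orientation': [0.075, -1.086, -2.846]} 0.003972371419270833
wrist {'mtx': [[294.349, 0.0, 252.591], [0.0, 294.349, 185.273], [0.0, 0.0, 1.0]], 'k1': -0.079, 'T_tool_cam': [[-0.0, 0.962, 0.273, 0.069], [1.0, 0.0, 0.001, 0.0], [0.001, 0.273, -0.962, -0.142], [0.0, 0.0, 0.0, 1.0]]} 0.003946940104166667
```

View pics/a0.png

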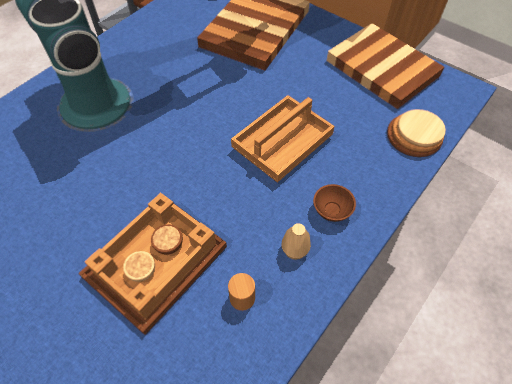

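View pics/b0.png

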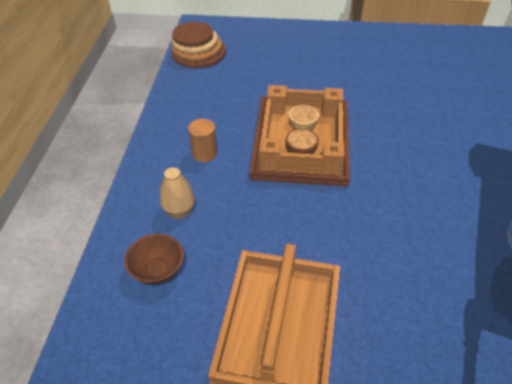

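Scene view: the loose tray is at about (283,137), with its handle running from (258,150) to (308,103). The stand and lower tray are at about (153,260), with sockets near (160,203), (200,236), (97,262) and (140,300). The bystanders are the bowl (334,203), vase (296,242) and beaker (241,292). The side view shows the same: handle (291,250)-(268,375), stand (302,140).

```bash
cat > m0.py <<'E'
from h import *
for n in ["scene","side"]:
    f=np.load(n+"0.npz"); C=cam(n); P=cloud(C,f["d"]); hsv=cv2.cvtColor(f["im"],cv2.COLOR_RGB2HSV)
    wood=((hsv[...,0]<30)&(hsv[...,1]>60)).astype(np.uint8)
    def blobs(lo,hi,mn):
        m=(wood>0)&(P[...,2]>lo)&(P[...,2]<hi)&(P[...,0]>.2)&(P[...,0]<1.1)&(abs(P[...,1])<.9)
        k,l,s,c=cv2.connectedComponentsWithStats(m.astype(np.uint8))
        for i in range(1,k):
            if s[i,4]>=mn:
                Q=P[l==i]; r=cv2.minAreaRect((Q[:,:2]*1000).astype(np.float32))
                print(n,(lo,hi),"px",c[i].round(),s[i,4],"med z",np.median(Q[:,2]).round(4),"rect",np.round(r[0],1),np.round(r[1],1),round(r[2],1))
    tab=P[(hsv[...,0]>100)&(hsv[...,0]<125)&(hsv[...,1]>120)]; print("table z",np.nanmedian(tab[:,2]))
    blobs(.07,.085,60); blobs(.093,.115,60); blobs(.03,.3,200); blobs(.006,.3,200)
E
python3 m0.py
```

```text
table z -0.0012008082368257789
scene (0.07, 0.085) px [160. 203.] 265 med z 0.0745 rect [ 466.8 -156.9] [45.5 50.8] 88.5
scene (0.07, 0.085) px [201. 234.] 294 med z 0.0745 rect [ 601.3 -157.3] [45.5 44.5] 2.1
scene (0.07, 0.085) px [296. 241.] 171 med z 0.0773 rect [786.8 -27.8] [58.  42.2] 26.9
scene (0.07, 0.085) px [ 98. 260.] 333 med z 0.0749 rect [ 465.  -352.3] [45.9 47.1] 87.7
scene (0.07, 0.085) px [241. 286.] 578 med z 0.0786 rect [ 758.8 -197.9] [57.2 59.1] 41.0
scene (0.07, 0.085) px [140. 296.] 366 med z 0.0751 rect [ 601.8 -351.9] [44.7 43.5] 0.5
scene (0.093, 0.115) px [282. 121.] 512 med z 0.1037 rect [553.1 234.2] [220.2  20.6] 84.4
scene (0.093, 0.115) px [298. 231.] 198 med z 0.1069 rect [783.6 -22.7] [34.9 32.5] 38.0
scene (0.03, 0.3) px [271.  33.] 1870 med z 0.0386 rect [231.6 611.4] [125.5 369.3] 10.2
scene (0.03, 0.3) px [386.  61.] 4510 med z 0.0386 rect [620.2 698.8] [229.8 305. ] 80.7
scene (0.03, 0.3) px [281. 133.] 2168 med z 0.0487 rect [552.6 234.1] [242.4 183.8] 84.4
scene (0.03, 0.3) px [419. 129.] 1555 med z 0.0493 rect [843.  493.2] [141.  135.6] 29
[... 2523 characters left out ...]
.03, 0.3) px [152. 254.] 857 med z 0.0414 rect [790.2 135.8] [103.7 107.4] 51.8
side (0.03, 0.3) px [274. 314.] 4668 med z 0.0505 rect [552.2 235.5] [242.3 179.7] 84.4
side (0.006, 0.3) px [196.  45.] 1885 med z 0.0511 rect [ 847.2 -600.9] [133.3 146.5] 73.6
side (0.006, 0.3) px [302. 137.] 8438 med z 0.0435 rect [ 534.2 -254.8] [216.  280.8] 0.1
side (0.006, 0.3) px [203. 139.] 931 med z 0.0662 rect [ 757.6 -195.9] [56.3 64.4] 7.2
side (0.006, 0.3) px [176. 194.] 1207 med z 0.0705 rect [778.6  -6.6] [49.4 60.2] 71.8
side (0.006, 0.3) px [154. 258.] 2142 med z 0.025 rect [790.2 135.8] [103.7 107.4] 51.8
side (0.006, 0.3) px [277. 322.] 14043 med z 0.0229 rect [552.2 235.5] [242.3 179.7] 84.4
```

View pics/w0.png

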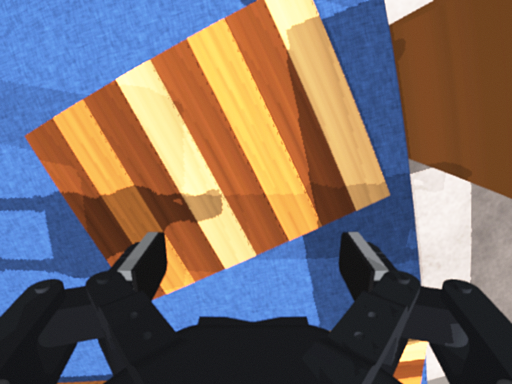

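Both views agree: the handle centre is near (0.552, 0.235), its top at 0.105 and the bar along 84.4°. The lower tray is near (0.533, -0.255) with its block tops at 0.0755. The wrist view shows only the striped board and the fingers. Next I hover over the tray for a wrist view, then repeat that over the stand with the same geometry so camera errors cancel.

Emit:
step_arm(
  motion=[
    [8.54,-48,-34.5,-10,80.7],
    [8.54,-48,-34.5,-10,80.7],
    [8.54,-48,-34.5,-10,80.7],
    [8.54,-48,-34.5,-10,80.7],
    [8.54,-48,-34.5,-10,80.7],
    [8.54,-48,-34.5,-10,80.7],
    [8.54,-48,-34.5,-10,80.7],
    [8.54,-48,-34.5,-10,80.7],
    [8.54,-48,-34.5,-10,80.7],
    [8.54,-48,-34.5,-10,80.7],
    [8.54,-48,-34.5,-10,80.7],
    [8.54,-48,-34.5,-10,80.7],
    [8.54,-48,-34.5,-10,80.7],
    [8.54,-48,-34.5,-10,80.7],
    [8.54,-48,-34.5,-10,80.7],
    [8.54,-48,-34.5,-10,80.7],
    [8.54,-48,-34.5,-10,80.7],
    [8.54,-48,-34.5,-10,80.7],
    [8.54,-48,-34.5,-10,80.7],
  ],
)

```text
time: 2.05
tool_pos: [0.5483, 0.1963, 0.3313]
tcp_rot: [2.326, 2.112, 0.0]
wrist_force: [0.5, -0.3, 0.3]
width: 0.995
grip_force: 0.0
```

```bash
cat >> h.py <<'E'
def shot(tag):
    st=bot.read_state(); im,d=bot.read_camera("wrist"); np.savez(tag+".npz",im=im,d=d,**{k:np.array(st[k]) for k in("tool_pos","tcp_rot")})
    cv2.imwrite(f"pics/{tag}.png",im[:,:,::-1]); return st,im,d
def yaw(st): m=R.from_rotvec(st["tcp_rot"]).as_matrix(); return np.degrees(np.arctan2(m[1,0],m[0,0])),m
def rects(P,ok,lo,hi,mn):
    k,l,s,c=cv2.connectedComponentsWithStats((ok&(P[...,2]>lo)&(P[...,2]<hi)).astype(np.uint8))
    for i in range(1,k):
        if s[i,4]>=mn:
            Q=P[l==i]; r=cv2.minAreaRect((Q[:,:2]*1000).astype(np.float32))
            print((lo,hi),"px",c[i].round(),s[i,4],"z",np.median(Q[:,2]).round(4),"rect",np.round(r[0],1),np.round(r[1],1),round(r[2],1))
E
python3 - <<'E'
from h import *
st,im,d=shot("w1"); print(st["time"],st["tool_pos"],yaw(st),st["q"])
P=cloud(cam("wrist",st),d); hsv=cv2.cvtColor(im,cv2.COLOR_RGB2HSV); ok=(hsv[...,0]<30)&(hsv[...,1]>60)&(P[...,2]<.14)
rects(P,ok,.095,.115,100); rects(P,ok,.04,.115,300); rects(P,ok,.01,.115,300)
E
```

```text
2.05 [0.54829497 0.19626957 0.33129825] (np.float64(84.48289825238567), array([[ 9.61428559e-02,  9.95367544e-01,  5.16771385e-05],
       [ 9.95367546e-01, -9.61428566e-02,  1.19893204e-05],
       [ 1.69021681e-05,  5.02850590e-05, -9.99999999e-01]])) [ 3.00984129e-01  4.28413027e-02  1.67498200e+00 -3.91211212e-06
  1.42371644e+00  3.97276294e-01]
(0.095, 0.115) px [253. 119.] 2573 z 0.1056 rect [553.5 235.1] [218.   18.1] 84.4
(0.04, 0.115) px [253. 115.] 6843 z 0.0504 rect [553.8 235.6] [239. 180.] 84.5
(0.04, 0.115) px [416. 176.] 881 z 0.0442 rect [791.8 135. ] [106.5 106.3] 58.8
(0.04, 0.115) px [409. 262.] 899 z 0.0726 rect [781.7   2.7] [25.2 53.8] 82.9
(0.01, 0.115) px [22. 10.] 1117 z 0.0349 rect [235.1 444. ] [122.6  28.9] 10.2
(0.01, 0.115) px [253. 117.] 21415 z 0.0226 rect [553.8 235.6] [239. 180.] 84.5
(0.01, 0.115) px [414. 176.] 3046 z 0.028 rect [791.8 135. ] [106.5 106.3] 58.8
(0.01, 0.115) px [406. 259.] 1095 z 0.0665 rect [781.1   3.5] [26.6 55.6] 82.9
(0.01, 0.115) px [286. 316.] 579 z 0.0187 rect [ 561.1 -136.3] [164.6  38.9] 0.2
```

View pics/w1.png

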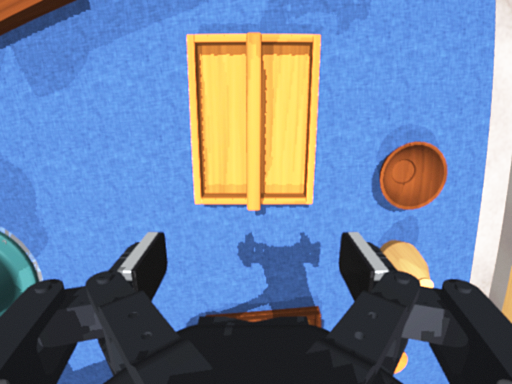

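The wrist view shows the tray with its handle straight up the image at column 253 (rows 33-210). The measured centre is (553.6, 235.4) mm at 84.45°. Now the same view over the stand.

Emit:
step_arm(
  motion=[
    [8.54,-49,3.2,0,-5.5],
    [8.54,-49,3.2,0,-5.5],
    [8.54,-49,3.2,0,-5.5],
    [8.54,-49,3.2,0,-5.5],
    [8.54,-49,3.2,0,-5.5],
    [8.54,-49,3.2,0,-5.5],
    [8.54,-49,3.2,0,-5.5],
    [8.54,-49,3.2,0,-5.5],
    [8.54,-49,3.2,0,-5.5],
    [8.54,-49,3.2,0,-5.5],
    [8.54,-49,3.2,0,-5.5],
    [8.54,-49,3.2,0,-5.5],
    [8.54,-49,3.2,0,-5.5],
    [8.54,-49,3.2,0,-5.5],
  ],
)

```text
time: 3.5
tool_pos: [0.5331, -0.2938, 0.3314]
tcp_rot: [-2.221, -2.222, -0.0]
wrist_force: [0.4, -1.1, 1.1]
width: 1.0
grip_force: 0.0
```

```bash
cat > m2.py <<'E'
from h import *
import sys
st,im,d=shot(sys.argv[1]); C=cam("wrist",st); print(st["time"],st["tool_pos"],yaw(st)[0])
P=cloud(C,d); hsv=cv2.cvtColor(im,cv2.COLOR_RGB2HSV); ok=(hsv[...,0]<30)&(hsv[...,1]>60)&(P[...,2]<.14)
rects(P,ok,.068,.085,100); rects(P,ok,.04,.115,300); rects(P,ok,.01,.115,1500)
# sockets: holes inside block-top mask
m=((P[...,2]>.07)&(P[...,2]<.085)&ok).astype(np.uint8)
cs,h=cv2.findContours(m,cv2.RETR_CCOMP,cv2.CHAIN_APPROX_NONE)
for c,hh in zip(cs,h[0]):
    if hh[3]>=0 and cv2.contourArea(c)>20:
        Q=onplane(C,c[:,0],.0755); r=cv2.minAreaRect((Q[:,:2]*1000).astype(np.float32)); print("hole",np.round(r[0],1),np.round(r[1],1),round(r[2],1))
E
python3 m2.py w2
```

```text
3.5 [ 0.53308763 -0.29378905  0.33144345] 90.01064030551288
(0.068, 0.085) px [200.  48.] 1207 z 0.0756 rect [ 471.9 -158.5] [46.7 55.5] 89.4
(0.068, 0.085) px [306.  48.] 1174 z 0.0757 rect [ 599.4 -158.6] [50.2 47. ] 1.4
(0.068, 0.085) px [422.  84.] 1694 z 0.0796 rect [ 758.8 -197.6] [60.2 57.7] 1.7
(0.068, 0.085) px [298. 195.] 972 z 0.0757 rect [ 579.4 -349.1] [90.5 52.1] 0.5
(0.068, 0.085) px [206. 195.] 910 z 0.0758 rect [ 470.1 -350.4] [49.1 52.7] 89.8
(0.068, 0.085) px [420. 349.] 419 z 0.07 rect [ 840.  -650.2] [40.2 74. ] 74.1
(0.04, 0.115) px [253. 115.] 9187 z 0.0684 rect [ 534.5 -254.8] [240.4 181.2] 90.0
(0.04, 0.115) px [418.  84.] 2070 z 0.0793 rect [ 758.8 -197.7] [60.2 58. ] 1.7
(0.04, 0.115) px [253.  91.] 2393 z 0.0523 rect [ 534.3 -210.5] [73.9 74.9] 90.0
(0.04, 0.115) px [253. 156.] 1371 z 0.0527 rect [ 534.3 -300. ] [60.5 60.2] 74.7
(0.04, 0.115) px [419. 349.] 428 z 0.0699 rect [ 835.7 -649.7] [41.3 75.9] 30.7
(0.01, 0.115) px [254. 115.] 24884 z 0.0277 rect [ 535.2 -258.7] [218.9 277.6] 0.0
(0.01, 0.115) px [414.  84.] 2391 z 0.0791 rect [ 758.7 -197.7] [60.6 58. ] 1.7
hole [ 838.1 -653.9] [19.3 11.9] 65.8
hole [ 826.9 -639.2] [22.  19.1] 78.9
hole [ 601.9 -352.6] [16.5 18.9] 90.0
hole [ 466.6 -352.6] [18.9 16.4] 0.0
hole [ 601.9 -156.9] [19.1 16.9] 0.8
hole [ 466.5 -156.9] [16.9 19. ] 89.2
```

View pics/w2.png

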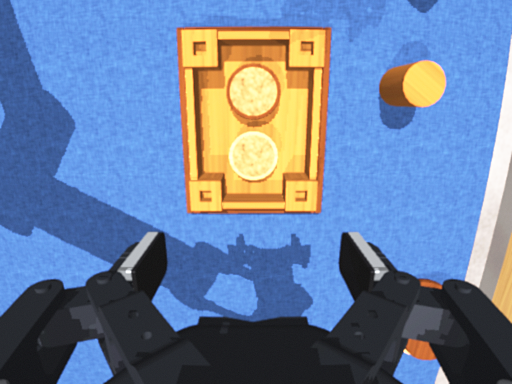

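The wrist view shows the lower tray with its four sockets at about (200,48), (306,48), (206,195) and (300,195). The socket centre is (534.2, -254.75) mm, with spacing 135.4 by 195.7 against the nominal 136 by 196, and unturned. Now back to hover over the handle.

Emit:
step_arm(
  motion=[
    [8.54,52.9,2.05,13,5.55],
    [8.54,52.9,2.05,13,5.55],
    [8.54,52.9,2.05,13,5.55],
    [8.54,52.9,2.05,13,5.55],
    [8.54,52.9,2.05,13,5.55],
    [8.54,52.9,2.05,13,5.55],
    [8.54,52.9,2.05,13,5.55],
    [8.54,52.9,2.05,13,5.55],
    [8.54,52.9,2.05,13,5.55],
    [8.54,52.9,2.05,13,5.55],
    [8.54,52.9,2.05,13,5.55],
    [8.54,52.9,2.05,13,5.55],
    [8.54,52.9,2.05,13,5.55],
    [8.54,52.9,2.05,13,5.55],
    [8.54,52.9,2.05,13,5.55],
    [8.54,52.9,2.05,13,5.55],
    [8.54,52.9,2.05,13,5.55],
  ],
)

```text
time: 5.25
tool_pos: [0.5545, 0.2328, 0.2018]
tcp_rot: [2.329, 2.107, 0.001]
wrist_force: [-0.1, -0.4, -0.4]
width: 1.001
grip_force: 0.0
```

Emit:
step_arm(
  motion=[
    [8.54,0,0,4,0],
    [8.54,0,0,4,0],
    [8.54,0,0,4,0],
    [8.54,0,0,4,0],
  ],
)

```text
time: 5.65
tool_pos: [0.5549, 0.2338, 0.1626]
tcp_rot: [2.328, 2.109, 0.002]
wrist_force: [-0.2, -0.5, 0.1]
width: 1.005
grip_force: 0.0
```

Emit:
step_arm(
  motion=[
    [8.54,0,0,0,0],
    [8.54,0,0,0,0],
    [8.54,0,0,0,0],
    [8.54,0,0,0,0],
  ],
)

```text
time: 6.05
tool_pos: [0.5543, 0.2339, 0.1618]
tcp_rot: [2.328, 2.109, 0.001]
wrist_force: [-0.1, 0.0, -0.9]
width: 1.0
grip_force: 0.0
```

```bash
python3 - <<'E'
from h import *
for i in range(6):
    st=bot.read_state(); print(st["time"],np.round(st["tool_pos"],4),round(yaw(st)[0],2)); bot.read_camera("wrist")
E
```

```text
6.05 [0.5543 0.2339 0.1618] 84.37
6.1 [0.5542 0.2339 0.1616] 84.37
6.15 [0.5541 0.2339 0.1615] 84.37
6.2 [0.5541 0.2339 0.1614] 84.37
6.25 [0.5541 0.2338 0.1613] 84.37
6.3 [0.5541 0.2338 0.1612] 84.37
```

Emit:
step_arm(
  motion=[
    [8.54,0.15,-0.05,3,0],
    [8.54,0.15,-0.05,6,0],
    [8.54,0.15,-0.05,7.5,0],
    [8.54,0.15,-0.05,8.4,0],
    [8.54,0.15,-0.05,8.4,0],
    [8.54,0.15,-0.05,8.4,0],
    [8.54,0.15,-0.05,8.4,0],
    [8.54,0.15,-0.05,8.4,0],
  ],
)

```text
time: 7.15
tool_pos: [0.5548, 0.2357, 0.0788]
tcp_rot: [2.327, 2.109, 0.004]
wrist_force: [0.0, 0.5, -0.0]
width: 0.998
grip_force: 0.0
```

Emit:
step_arm(
  force=80,
  motion=[
    [6,0,0,0,0],
    [4,0,0,0,0],
    [2.5,0,0,0,0],
    [1.5,0,0,0,0],
    [1,0,0,0,0],
    [1,0,0,0,0],
    [1,0,0,0,0],
    [1,0,0,0,0],
    [1,0,0,0,0],
    [1,0,0,0,0],
  ],
)

```text
time: 8.15
tool_pos: [0.5535, 0.2354, 0.0774]
tcp_rot: [-2.328, -2.109, 0.001]
wrist_force: [-4.0, 0.4, 5.1]
width: 0.192
grip_force: 79.2
```

Emit:
step_arm(
  motion=[
    [1,0,0,-1,0],
    [1,0,0,-2.5,0],
    [1,0,0,-4.5,0],
    [1,0,0,-6.5,0],
    [1,0,0,-9,0],
    [1,0,0,-11,0],
    [1,0,0,-12,0],
    [1,0,0,-12,0],
    [1,0,0,-12,0],
    [1,0,0,-12,0],
    [1,0,0,-12,0],
  ],
)

```text
time: 9.25
tool_pos: [0.5528, 0.235, 0.1955]
tcp_rot: [-2.327, -2.109, 0.004]
wrist_force: [-0.1, 0.3, -4.5]
width: 0.199
grip_force: 78.6
```

```bash
python3 - <<'E'
from h import *
st,im,d=shot("w3"); print({k:np.round(v,4) for k,v in st.items()},yaw(st)[0])
P=cloud(cam("wrist",st),d); _,m=yaw(st); L=(P-st["tool_pos"])@m
hsv=cv2.cvtColor(im,cv2.COLOR_RGB2HSV); wood=(hsv[...,0]<30)&(hsv[...,1]>60)
ok=wood&(L[...,2]>-.05)&(L[...,2]<.08)&(abs(L[...,1])<.15)
for nm,lo,hi in(("bar",-.05,-.02),("walltop",.018,.036)):
    Q=L[ok&(L[...,2]>lo)&(L[...,2]<hi)]*1000
    print(nm,len(Q),Q.min(0).round(1),Q.max(0).round(1),np.median(Q,0).round(1))
    A=np.c_[Q[:,:2],np.ones(len(Q))]; print(np.degrees(np.linalg.lstsq(A,Q[:,2],rcond=None)[0][:2]))
    print(cv2.minAreaRect(Q[:,:2].astype(np.float32)))
E
```

```text
{'time': np.float64(9.25), 'q': array([ 0.3605,  0.1515,  1.8058, -0.    ,  1.1873,  0.4588]), 'joint_vel': array([ 0.0009,  0.0002, -0.0045,  0.0006,  0.0008,  0.0016]), 'joint_torque': array([-5.30000e-03, -4.77698e+01, -3.87101e+01, -6.00000e-04,
        1.25000e-02, -0.00000e+00]), 'tool_pos': array([0.5528, 0.235 , 0.1955]), 'tcp_rot': array([-2.3272, -2.1088,  0.0043]), 'wrist_force': array([-0.1189,  0.2779, -4.4736]), 'torque': array([-0.0032,  0.0372,  0.0221]), 'grip_force': np.float64(78.5617), 'width': np.float64(0.1993)} 84.36501140981852
bar 14360 [-29.6 -40.4 -50. ] [105.6  40.9 -20. ] [ 50.9   0.3 -28.2]
[ 0.43270218 -0.17771072]
((35.358707427978516, 8.233146667480469), (132.103759765625, 76.91732025146484), 18.95730209350586)
walltop 16997 [-82.5 -89.8  24.6] [120.6  90.8  36. ] [ 83.7 -12.9  27.9]
[-0.22579746  0.00478452]
((19.07752227783203, 0.522430419921875), (203.12994384765625, 180.50990295410156), 0.03958430141210556)
```

View pics/w3.png

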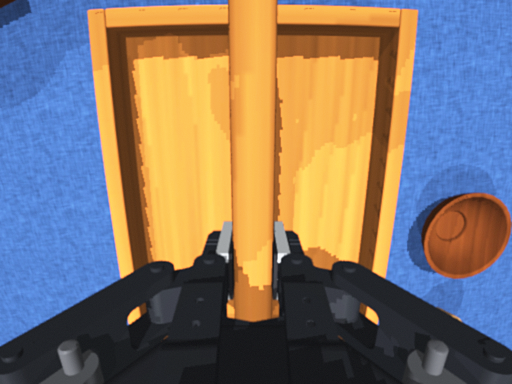

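The tray hangs level and square to the tool (0.04°) and centred to about 0.5 mm; in the image the bar runs along column 253 with the far wall at row 15. Now the carry over the stand.

Emit:
step_arm(
  motion=[
    [1,-1,0.06,0,-0.1],
    [1,-3,0.18,0,-0.3],
    [1,-6,0.36,0,-0.7],
    [1,-9.5,0.57,0,-1.1],
    [1,-13,0.78,0,-1.5],
    [1,-17,1.02,0,-2],
    [1,-21,1.26,0,-2.4],
    [1,-25,1.5,0,-2.9],
    [1,-29,1.75,0,-3.3],
    [1,-33,1.99,0,-3.8],
    [1,-37,2.23,0,-4.3],
    [1,-40.5,2.44,0,-4.7],
    [1,-43.5,2.62,0,-5],
    [1,-46,2.77,0,-5.3],
    [1,-48,2.9,0,-5.5],
    [1,-48.95,2.95,0,-5.63],
    [1,-48.95,2.95,0,-5.63],
    [1,-48.95,2.95,0,-5.63],
    [1,-48.95,2.95,0,-5.63],
    [1,-48.95,2.95,0,-5.63],
  ],
)

```text
time: 11.3
tool_pos: [0.5351, -0.2536, 0.1973]
tcp_rot: [-2.22, -2.222, -0.0]
wrist_force: [-0.2, -0.7, -5.3]
width: 0.196
grip_force: 78.5
```

Emit:
step_arm(
  motion=[
    [1,0,0,1,0],
    [1,0,0,2,0],
    [1,0,0,2.5,0],
    [1,0,0,2.8,0],
    [1,0,0,2.8,0],
    [1,0,0,2.8,0],
    [1,0,0,2.8,0],
    [1,0,0,2.8,0],
    [1,0,0,2.8,0],
    [1,0,0,2.8,0],
  ],
)

```text
time: 12.3
tool_pos: [0.5351, -0.2548, 0.1695]
tcp_rot: [2.221, 2.221, 0.0]
wrist_force: [0.4, 0.4, -6.1]
width: 0.195
grip_force: 78.4
```

```bash
python3 - <<'E'
from h import *
for i in range(3):
    st=bot.read_state(); print(st["time"],np.round(st["tool_pos"],4),round(yaw(st)[0],2),np.round(st["wrist_force"],1),np.round(st["torque"],2)); bot.read_camera("wrist")
E
```

```text
12.3 [ 0.5351 -0.2548  0.1695] 89.99 [ 0.4  0.4 -6.1] [-0.04 -0.01  0.01]
12.35 [ 0.5351 -0.2547  0.1694] 89.99 [-0.  -0.2 -5.2] [ 0.03 -0.03  0.01]
12.4 [ 0.5351 -0.2547  0.1694] 89.99 [ 0.4  0.3 -5.2] [-0.02  0.01  0.  ]
```

Emit:
step_arm(
  motion=[
    [1,-0.02,-0.11,0.5,0],
    [1,-0.02,-0.11,0.9,0],
    [1,-0.02,-0.11,1.2,0],
    [1,-0.02,-0.11,1.3,0],
    [1,-0.02,-0.11,1.3,0],
    [1,-0.02,-0.11,1.3,0],
    [1,-0.02,-0.11,1.3,0],
    [1,-0.02,-0.11,1.3,0],
  ],
)

```text
time: 13.25
tool_pos: [0.5341, -0.255, 0.1565]
tcp_rot: [2.221, 2.221, 0.0]
wrist_force: [-0.2, 0.2, -5.0]
width: 0.198
grip_force: 78.5
```

Emit:
step_arm(
  motion=[
    [1,0,0,0.05,0],
    [1,0,0,0.1,0],
    [1,0,0,0.15,0],
    [1,0,0,0.2,0],
    [1,0,0,0.25,0],
    [1,0,0,0.3,0],
    [1,0,0,0.35,0],
    [1,0,0,0.35,0],
  ],
)

```text
time: 14.05
tool_pos: [0.5339, -0.2549, 0.1527]
tcp_rot: [-2.221, -2.221, 0.0]
wrist_force: [0.5, -0.5, -5.5]
width: 0.199
grip_force: 78.5
```

No contact yet at the block-top height, so I continue gently.

Emit:
step_arm(
  motion=[
    [1,0,0,0.05,0],
    [1,0,0,0.1,0],
    [1,0,0,0.15,0],
    [1,0,0,0.2,0],
    [1,0,0,0.2,0],
  ],
)

```text
time: 14.55
tool_pos: [0.5339, -0.2549, 0.1507]
tcp_rot: [-2.221, -2.221, 0.0]
wrist_force: [-0.4, 0.5, -6.0]
width: 0.196
grip_force: 78.5
```

Emit:
step_arm(
  motion=[
    [1,0,0,0.05,0],
    [1,0,0,0.1,0],
    [1,0,0,0.15,0],
    [1,0,0,0.2,0],
    [1,0,0,0.25,0],
    [1,0,0,0.3,0],
    [1,0,0,0.3,0],
  ],
)

```text
time: 15.25
tool_pos: [0.5339, -0.2548, 0.1477]
tcp_rot: [-2.221, -2.221, 0.0]
wrist_force: [0.5, -0.8, -5.5]
width: 0.192
grip_force: 78.5
```

The lugs are about 5 mm into the sockets with no side force. Continuing.

Emit:
step_arm(
  motion=[
    [1,0,0,0.05,0],
    [1,0,0,0.1,0],
    [1,0,0,0.15,0],
    [1,0,0,0.2,0],
    [1,0,0,0.25,0],
    [1,0,0,0.3,0],
    [1,0,0,0.35,0],
    [1,0,0,0.4,0],
    [1,0,0,0.45,0],
    [1,0,0,0.5,0],
    [1,0,0,0.55,0],
    [1,0,0,0.6,0],
    [1,0,0,0.6,0],
  ],
)

```text
time: 16.55
tool_pos: [0.5339, -0.2548, 0.1417]
tcp_rot: [-2.221, -2.221, 0.0]
wrist_force: [0.4, -0.2, -5.3]
width: 0.195
grip_force: 78.5
```

Emit:
step_arm(
  motion=[
    [1,0,0,0.03,0],
    [1,0,0,0.06,0],
    [1,0,0,0.1,0],
    [1,0,0,0.13,0],
    [1,0,0,0.16,0],
    [1,0,0,0.2,0],
    [1,0,0,0.2,0],
  ],
)

```text
time: 17.25
tool_pos: [0.5339, -0.2549, 0.1397]
tcp_rot: [-2.221, -2.221, 0.0]
wrist_force: [-0.3, 0.2, -5.6]
width: 0.199
grip_force: 78.5
```

Emit:
step_arm(
  motion=[
    [1,0,0,0.02,0],
    [1,0,0,0.04,0],
    [1,0,0,0.06,0],
    [1,0,0,0.06,0],
  ],
)

```text
time: 17.65
tool_pos: [0.534, -0.2549, 0.1394]
tcp_rot: [2.221, 2.221, 0.0]
wrist_force: [0.5, 0.3, -4.2]
width: 0.198
grip_force: 78.8
```

Emit:
step_arm(
  motion=[
    [1,0,0,0.03,0],
    [1,0,0,0.05,0],
    [1,0,0,0.05,0],
  ],
)

```text
time: 17.95
tool_pos: [0.534, -0.2549, 0.1394]
tcp_rot: [2.221, 2.221, 0.0]
wrist_force: [-3.4, 1.8, 0.7]
width: 0.199
grip_force: 79.3
```

Stopped at +62.0 mm over the pick height, with the weight now taken by the lower tray. One small press to settle it, then release.

Emit:
step_arm(
  motion=[
    [1,0,0,0.05,0],
    [1,0,0,0.05,0],
    [1,0,0,0.05,0],
  ],
)

```text
time: 18.25
tool_pos: [0.534, -0.2549, 0.1393]
tcp_rot: [2.221, 2.221, 0.0]
wrist_force: [-4.7, 2.5, 5.2]
width: 0.192
grip_force: 80.1
```

Emit:
step_arm(
  force=20,
  motion=[
    [1.6,0,0,0,0],
    [2.2,0,0,0,0],
    [3,0,0,0,0],
    [4.5,0,0,0,0],
    [6,0,0,0,0],
    [8,0,0,0,0],
    [8,0,0,0,0],
    [8,0,0,0,0],
  ],
)

```text
time: 19.05
tool_pos: [0.534, -0.2549, 0.1382]
tcp_rot: [2.222, 2.221, 0.0]
wrist_force: [-0.2, 0.1, -0.2]
width: 0.935
grip_force: 0.0
```

Emit:
step_arm(
  motion=[
    [8,0,0,-2,0],
    [8,0,0,-5,0],
    [8,0,0,-9,0],
    [8,0,0,-13,0],
    [8,-2,0,-17,0],
    [8,-4,0,-21,0],
    [8,-4,0,-24,0],
    [8,-4,0,-25,0],
    [8,-4,0,-25,0],
    [8,-4,0,-25,0],
    [8,-4,0,-25,0],
  ],
)

```text
time: 20.15
tool_pos: [0.5332, -0.294, 0.3851]
tcp_rot: [-2.218, -2.219, 0.002]
wrist_force: [0.2, -0.0, -0.0]
width: 0.936
grip_force: 0.0
```

```bash
python3 - <<'E'
from h import *
st,im,d=shot("w4"); print(st["time"],st["tool_pos"])
for n in("wrist","scene","side"):
    if n!="wrist": im,d=bot.read_camera(n)
    if n=="side": cv2.imwrite("pics/side4.png",im[:,:,::-1])
    P=cloud(cam(n,st),d); hsv=cv2.cvtColor(im,cv2.COLOR_RGB2HSV); w=(hsv[...,0]<30)&(hsv[...,1]>60)
    w&=(abs(P[...,0]-.534)<.12)&(abs(P[...,1]+.255)<.15); print(n)
    rects(P,w,.155,.18,80); rects(P,w,.10,.18,200)
    Q=P[w&(P[...,2]>.106)&(P[...,2]<.118)]; print("wall-top plane z, tilt deg",np.median(Q[:,2]),np.degrees(np.linalg.lstsq(np.c_[Q[:,:2],np.ones(len(Q))],Q[:,2],rcond=None)[0][:2]))
E
```

```text
20.15 [ 0.5331773  -0.29399705  0.38512387]
wrist
(0.155, 0.18) px [254. 120.] 2681 z 0.1676 rect [ 534.7 -255.1] [218.3  18. ] 90.0
(0.1, 0.18) px [254. 117.] 7416 z 0.1122 rect [ 534.8 -254.6] [240.3 180.9] 89.9
wall-top plane z, tilt deg 0.11159080182971853 [ 0.03292611 -0.04196742]
scene
(0.155, 0.18) px [140. 232.] 984 z 0.1659 rect [ 534.7 -255.6] [219.  21.] 89.5
(0.1, 0.18) px [143. 241.] 3173 z 0.1122 rect [ 534.4 -254.9] [183.2 240.8] 0.3
wall-top plane z, tilt deg 0.11065802670229158 [ 0.04086589 -0.13395004]
side
(0.155, 0.18) px [306.  90.] 537 z 0.1673 rect [ 533.  -251.9] [ 17.9 218.7] 0.1
(0.1, 0.18) px [304. 109.] 2334 z 0.1118 rect [ 533. -254.] [179.6 245.8] 0.1
wall-top plane z, tilt deg 0.1112647867053792 [0.09946514 0.06231214]
```

View pics/side4.png

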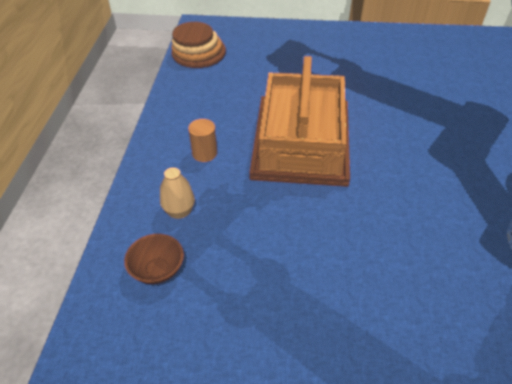

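The upper tray sits flush on the lower one at about (304,115). The wall tops are at 0.112 and the handle top at 0.1676, matching the home height, and it is level within about 0.1°. The bowl, vase and beaker have not moved.

```bash
python3 -c "
from workcell import bot
print(bot.finish_job())"
```

```text
the job is handed in; nothing more can be done
None
```

The upper tray is seated fully home and level on the lower tray, released, with the bowl, vase and beaker unmoved, and the job is handed in at about 20 s of arm time.

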